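# Tamp the packing blocks level in their bin

## Robot

A 6-joint arm with a two-finger parallel gripper is mounted at the origin on a cart in front of the work surface, level with it; the furniture and walls round the work are solid. World frame = base frame: x ahead of the robot, y to its left, z up, the work surface at z = 0. Lengths are in m, angles in degrees, forces in N, time in s.
With the tool pointing down it reaches from about 0.35 to 0.85 m from the base axis. Payload 8.1 kg.
Tool frame: the origin (TCP) lies midway between the tips of the shut fingers; the grasp point (between the pads) lies 19 mm behind it; z points along the fingers, y is the direction in which the jaws open and shut (so a half turn about z gives the same grasp; the last joint's range is limited). The gripper opens to 93 mm and grips with 3 to 60 N. Pads are 15 mm wide; open, the fingers measure 128 mm over their backs; the gripper's body (75 mm by 188 mm) begins 65 mm behind the grasp point.
Start: joints at [59.221, 7.471, 85.268, -0, 87.261, -4.893], TCP at [0.262, 0.54, 0.219] pointing down, gripper open.
Joint ranges: [-169.43, 169.43], [-51.17, 129.36], [1.28, 143.12], [-76.62, 256.62], [0, 156.53], [-152.29, 152.29]. Speed limits (degrees/s): [136.94, 136.94, 159.86, 180, 180, 180].

## Interface

Orientations are given as a 3x3 rotation matrix whose columns are the frame's x, y, z axes.
In Python, from station import readout, vision, ticket, finder gives the robot as it stands.
- The arm moves only by the shell command python3 -m pendant 'ROWS' [FORCE]. ROWS is JSON, a list of rows, each a list of 3 entries, a list of its own where there are three numbers: the turn, a rotation vector about the tool's x, y, z in rad, then the shift along the tool's x, y, z in cm, then the opening, from -1 (shut) to 1 (fully open). A call has 1 to 20 rows; each row shifts and turns the commanded pose from where the row before left it, along the tool's axes as they then stand; what a row does not reach is not made up. A row lasts 1/8 s, in which the tool goes at most 62.5 mm and 10.7 degrees, less where a joint would pass 70% of its speed; a pose out of reach is approached as far as the arm can. A call is refused whole if a number of a shift passes 6.25 or a number of a turn 0.188, either way. A call with a gripper value outside its range is refused whole. The fingers move at their own pace and stop on an object; FORCE is the grip in N (left out, the last holds). Time passes only in rows, so rows that do not move let the fingers close. It gives the time, the measured TCP pose, the force and the opening at its end, in the units of the state.
- readout.state(): the state, without advancing time (a new reading comes with each control period).
- vision.camera(name): name is "scene" or "top" or "wrist"; returns the picture (420x560x3 uint8, red, green, blue); there is no depth.
- vision.camera_info(name): a dict with "intrinsics" (3x3 intrinsics, pixels), "cam_to_world" (4x4, takes a point from camera to world coordinates); the wrist camera has in their place "T_tool_cam" (4x4, takes a point from camera to tool coordinates, whose origin is the TCP and whose axes are the flange's). Camera axes: x right, y down, z forward; pixel columns grow to the right and rows downward; lengths in m; the calibration is good to about 2 mm. A picture is of the moment at which its call begins: read the wrist's pose just before it. camera_info takes no time and is no camera call.
- ticket.finish_job(): hands the job in, once; it reports no verdict.
Trained networks look in the newest picture that a camera, given by its name, has taken for a name from the list of things; names that differ only in an ending like _2 or _b are one class to them, and where a whole thing is asked for, a point or a joint stands for the part that bears it (a point fixed in the world has none). Each returns a list of dicts, best first, with "score" (0 to 1); they miss things now and then, are a little off and sometimes report something else, mostly with a low value. They report only what shows in the picture. A call takes as long as a camera call. They do not tell look-alikes from the thing itself.
- finder.masks_of(thing, camera): "mask" (420x560 bool, what is visible of it) and "rect" ([left, top, width, height] in pixels, round what is visible of it).
The state is a dict: "t": time; "joint_pos": joint angles; "joint_vel": joint speeds; "joint_efforts": joint torques, N m; "eef_pos": TCP position; "eef_rot": TCP orientation; "contact_force": force on the tool from outside, world axes, zero at the start; "ft_torque": the same for the moment, N m; "grip_width": opening from 0.0 (shut) to 1.0 (fully open).
Only numpy, scipy, OpenCV 4.12 (cv2) and the standard library are available. Lean on these libraries where they do the work, as an engineer would, in place of code of your own. Each camera call takes 0.05 s, during which the arm holds its last target. There are 200 camera calls.

## Task

Two of the hardwood packing blocks in the grey bin are jammed aslant and stick up above its rim, one at each end. Pick up the flat-footed tamper by its handle and tamp both blocks down with its foot until they lie flat on the bin floor with the others, without touching those two blocks with the gripper. Then stand the tamper upright on the bench outside the bin and let go.

Things in the scene. Friction and masses are not known exactly. Their poses are not given: they have to be found in the camera images.
- bin: Open grey steel bin fixed to the bench: inside 108 mm along x, 190 mm along y (long way), walls and floor 6 mm, rim 42 mm above the bench; a flat 17 mm screw tab at each short end. Origin: centre of underside, on the bench. Holds six blocks in two rows of three along y, 10 mm slack lengthways; four lie flat (tops 24 mm above the bench), each row has one propped up, at opposite ends.
- block_a: Loose light-wood block 50 x 60 x 18 mm (x, y, z), 60 g, in the -x row at the bin's +y end, tilted 38 degrees: high end against the +y end wall (top edge 57 mm above the bench), low end on the bin floor against the next block. Pressed down near its high end it shoves its row 4 mm along and drops flat. Origin: centre of underside (6 mm above the bench when flat); z out of its upper face.
- block_b: Same as block_a, but in the +x row at the bin's -y end, high end against the -y end wall.
- tamper: Hand tamper standing on the bench: round flat aluminium foot 68 mm across, 10 mm thick; steel collar to 24 mm; then a round brown wooden handle 28 mm across, top 140 mm above the underside. 0.25 to 0.45 kg. Origin: centre of the foot's underside; z up the handle. Put down 50 mm from the bin's centre along its long axis, the foot bears on that end's propped block, 11 mm clear of the end wall.
Mind the look-alikes: they are no part of the job. Leave any blue or green look-alike of the tamper alone.

How it is judged:
By the outcome, as a careful person would: the job done as asked, in the order asked, and still so for the second after the job is handed in, with the robot touching nothing.
It also fails if it takes over 51 s, if anything falls off the work surface, if the arm or the gripper's body presses on something with over 40 N, if the wrist force passes 120 N, or if a joint passes its speed limit or range.

## Working session

There is one attempt and no reset: what is moved stays moved. The work goes in short steps, Python scripts to look and compute and a shell command to move; the robot and the scene stay as the last step left them, time stands still between calls to the robot, and variables do not carry over. Pictures are saved under pics/ and viewed, about 8 in all and at most 12, crops included, and the job is handed in when it is done.

```bash
ls; mkdir -p pics; cat > h.py <<'E'
import numpy as np, cv2
from station import readout, vision, ticket, finder
def ray(cam,uv,z):
    i=vision.camera_info(cam);K=np.array(i["intrinsics"])
    T=np.array(i["cam_to_world"])
    d=T[:3,:3]@np.linalg.solve(K,[uv[0],uv[1],1]);o=T[:3,3]
    return o+d*(z-o[2])/d[2]
def proj(cam,p):
    i=vision.camera_info(cam);K=np.array(i["intrinsics"]);T=np.linalg.inv(np.array(i["cam_to_world"]))
    q=K@(T[:3,:3]@np.array(p)+T[:3,3]);return q[:2]/q[2]
def save(cam,n):
    im=vision.camera(cam);cv2.imwrite(f"pics/{n}.png",im[:,:,::-1]);return im
E
python3 - <<'E'
from h import *
s=readout.state();print(s["t"],s["eef_pos"],np.round(s["eef_rot"],3).tolist(),s["grip_width"])
a=save("top","top1");b=save("scene","sc1")
for c in("top","scene"):
    T=np.array(vision.camera_info(c)["cam_to_world"]);print(c,T.round(3).tolist(),np.array(vision.camera_info(c)["intrinsics"]).tolist())
    for t in("bin","tamper","block_a"):
        for r in finder.masks_of(t,c):
            ys,xs=np.nonzero(r["mask"]);m=cv2.minAreaRect(np.c_[xs,ys].astype(np.float32))
            print(t,round(r["score"],2),r["rect"],np.round(m[0]),np.round(m[1]),round(m[2],1))
print(readout.state()["t"])
E
```

```text
pics
0.0 [0.2616345  0.53932473 0.21760231] [[-0.9, 0.437, -0.001], [0.437, 0.9, -0.002], [0.0, -0.002, -1.0]] 0.996666824729906
top [[-0.004, -0.987, 0.16, 0.363], [-1.0, 0.006, 0.011, -0.03], [-0.012, -0.159, -0.987, 1.275], [0.0, 0.0, 0.0, 1.0]] [[483.3091067053552, 0.0, 276.4198087863889], [0.0, 483.3091067053552, 209.61834648802088], [0.0, 0.0, 1.0]]
bin 0.85 [210.4, 205.7, 87.8, 56.3] [253. 234.] [89. 49.] 8.9
tamper 0.59 [352.7, 156.3, 26.3, 30.7] [364. 170.] [29. 24.] 90.0
tamper 0.59 [395.5, 162.2, 30.6, 33.2] [412. 179.] [25. 34.] 71.6
block_a 0.9 [215.0, 227.0, 23.1, 25.0] [225. 238.] [22. 19.] 11.3
scene [[-0.896, -0.315, 0.313, 0.099], [-0.444, 0.646, -0.621, 0.898], [-0.006, -0.695, -0.719, 1.112], [0.0, 0.0, 0.0, 1.0]] [[525.3973326777756, 0.0, 281.696605526471], [0.0, 525.3973326777756, 207.38552694485784], [0.0, 0.0, 1.0]]
tamper 0.9 [344.7, 137.6, 20.1, 37.8] [357. 155.] [13. 37.] 16.7
tamper 0.83 [298.8, 109.6, 17.3, 40.3] [304. 131.] [40. 19.] 80.8
tamper 0.65 [274.9, 126.0, 22.5, 46.2] [285. 148.] [43. 20.] 90.0
0.4
```

```bash
python3 - <<'E'
import cv2,numpy as np
a=cv2.imread("pics/top1.png")[130:280,180:460];b=cv2.imread("pics/sc1.png")[80:280,230:510]
cv2.imwrite("pics/v1.png",cv2.resize(a,None,fx=2.85,fy=2.85,interpolation=3));cv2.imwrite("pics/v2.png",cv2.resize(b,None,fx=2.85,fy=2.85,interpolation=3))
E
```

```text
(no output)
```

View pics/v1.png

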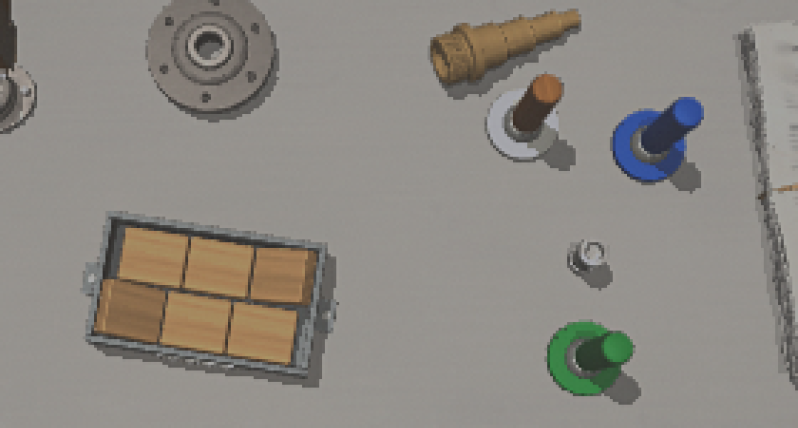

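View pics/v2.png

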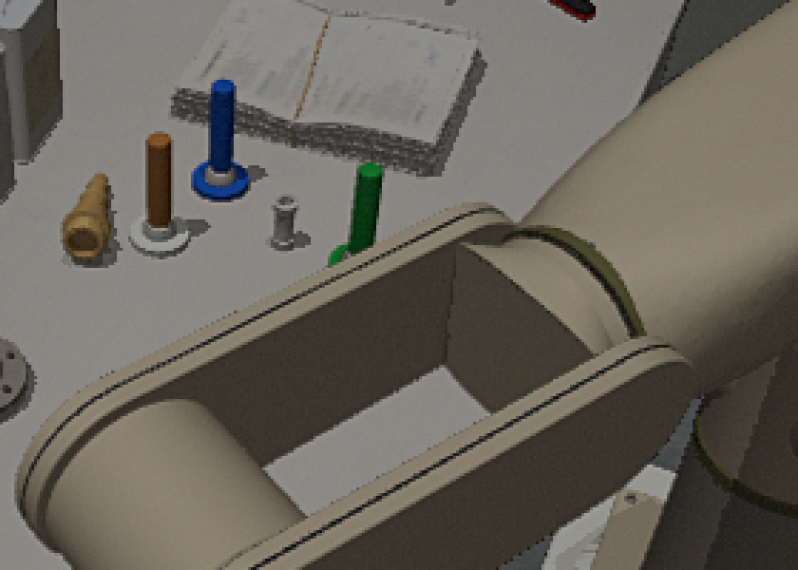

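```bash
python3 - <<'E'
from h import *
f=lambda x,y:(180+x/2.85,130+y/2.85)
C=[ray("top",f(*p),.042)[:2] for p in [(108,213),(327,244),(308,381),(88,342)]]
C=np.array(C);print(C.round(3),np.linalg.norm(C-np.roll(C,-1,0),axis=1).round(3))
c=C.mean(0);l=(C[0]+C[3]-C[1]-C[2]);print("bin",c,np.degrees(np.arctan2(-l[0],l[1])))
print("foot",ray("top",f(522,124),.010),"top",ray("top",f(547,88),.140))
print(ray("scene",(230+160/2.85,80+234/2.85),.01),ray("scene",(230+160/2.85,80+141/2.85),.14))
print("blue",ray("top",f(649,145),.01),"wood",ray("top",f(455,55),.02),ray("top",f(575,20),.02))
i=vision.camera_info("wrist");print({k:np.array(v).round(4).tolist() for k,v in i.items()})
im=cv2.imread("pics/top1.png");h=cv2.cvtColor(im,cv2.COLOR_BGR2HSV)[150:200,330:390];b=im[150:200,330:390]
# white foot
m=((b.min(2)>175)&(h[...,1]<40)).astype(np.uint8)
ys,xs=np.nonzero(m);print(len(xs),xs.min()+330,xs.max()+330,ys.min()+150,ys.max()+150)
E
```

```text
[[ 0.576  0.135]
 [ 0.546 -0.064]
 [ 0.423 -0.045]
 [ 0.459  0.151]] [0.201 0.125 0.2   0.118]
bin [0.50105709 0.04440255] -9.387231098410888
foot [ 0.66393068 -0.24872525  0.01      ] top [ 0.66408116 -0.24842834  0.14      ]
[ 0.65423288 -0.2387311   0.01      ] [ 0.65392802 -0.23816245  0.14      ]
blue [ 0.64294065 -0.36668641  0.01      ] wood [ 0.72850504 -0.18631644  0.02      ] [ 0.76175572 -0.30017437  0.02      ]
{'intrinsics': [[348.6825, 0.0, 278.5826], [0.0, 348.6825, 209.5068], [0.0, 0.0, 1.0]], 'T_tool_cam': [[-0.0015, -0.961, -0.2764, 0.0782], [1.0, -0.0012, -0.001, 0.0002], [0.0007, -0.2764, 0.961, -0.1665], [0.0, 0.0, 0.0, 1.0]]}Traceback (most recent call last):
  File "<stdin>", line 13, in <module>
    return umr_minimum(a, axis, None, out, keepdims, initial, where)
ValueError: zero-size array to reduction operation minimum which has no identity
```

```bash
python3 -m pendant '[[[0,0,0],[-4.3,-3.3,-0.25],1],[[0,0,0],[-4.3,-3.3,-0.25],1],[[0,0,0],[-4.3,-3.3,-0.25],1],[[0,0,0],[-4.3,-3.3,-0.25],1],[[0,0,0],[-4.3,-3.3,-0.25],1],[[0,0,0],[-4.3,-3.3,-0.25],1],[[0,0,0],[-4.3,-3.3,-0.25],1],[[0,0,0],[-4.3,-3.3,-0.25],1],[[0,0,0],[-4.3,-3.3,-0.25],1],[[0,0,0],[-4.3,-3.3,-0.25],1],[[0,0,0],[-4.3,-3.3,-0.25],1],[[0,0,0],[-4.3,-3.3,-0.25],1],[[0,0,0],[-4.3,-3.3,-0.25],1],[[0,0,0],[0,0,0],1]]' 
cat >> h.py <<'E'
def wT():
    s=readout.state();T=np.eye(4);T[:3,:3]=s["eef_rot"];T[:3,3]=s["eef_pos"]
    return T@np.array(vision.camera_info("wrist")["T_tool_cam"])
def wray(T,uv,z):
    K=np.array(vision.camera_info("wrist")["intrinsics"]);d=T[:3,:3]@np.linalg.solve(K,[uv[0],uv[1],1]);o=T[:3,3]
    return o+d*(z-o[2])/d[2]
E
python3 - <<'E'
from h import *
s=readout.state();print(s["t"],s["eef_pos"],np.round(s["eef_rot"],3).tolist(),s["contact_force"])
T=wT();np.save("T1.npy",T);im=save("wrist","w1");save("scene","sc2")
for t in("bin","tamper","block_a"):
    for r in finder.masks_of(t,"wrist"):
        print(t,round(r["score"],2),r["rect"])
cv2.imwrite("pics/w1b.png",cv2.resize(im[:,:,::-1],None,fx=1.4286,fy=1.4286,interpolation=3))
E
```

```text
t: 2.15
eef_pos: [0.5782, -0.0937, 0.2506]
eef_rot: [[-0.898, 0.44, -0.001], [0.44, 0.898, -0.001], [0.0, -0.001, -1.0]]
contact_force: [-0.8, 0.7, -0.3]
grip_width: 1.005
2.15 [ 0.57822759 -0.09366722  0.25057254] [[-0.898, 0.44, -0.001], [0.44, 0.898, -0.001], [0.0, -0.001, -1.0]] [-0.79094432  0.7075442  -0.31024598]
bin 0.7 [259.3, 0.7, 222.5, 142.1]
tamper 0.75 [0.0, 122.6, 101.8, 60.8]
tamper 0.71 [161.4, 258.6, 67.1, 108.8]
tamper 0.58 [87.6, 287.5, 35.1, 23.5]
block_a 0.96 [393.1, 0.0, 74.6, 45.8]
block_a 0.6 [279.8, 71.4, 62.8, 61.7]
```

View pics/w1b.png

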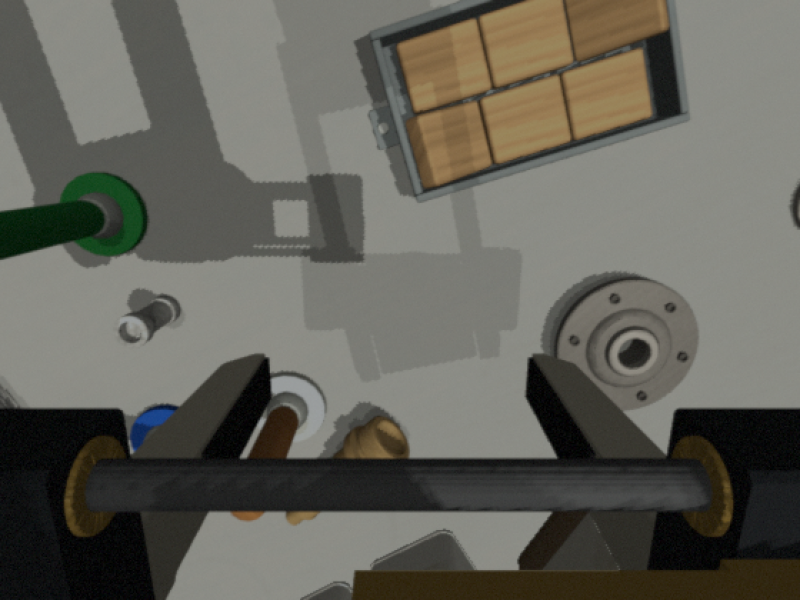

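```bash
python3 - <<'E'
from h import *
T=np.load("T1.npy");f=lambda x,y:(x*.7,y*.7)
C=np.array([wray(T,f(*p),.042)[:2] for p in [(373,36),(418,198),(688,116)]])
print(C,np.linalg.norm(C[0]-C[1]),np.linalg.norm(C[1]-C[2]))
e=C[2]-C[1];print("yaw",np.degrees(np.arctan2(-e[0],e[1])),"ctr",(C[0]+C[2])/2)
print("foot",wray(T,f(289,408),.01), "edges",wray(T,f(326,408),.01),wray(T,f(292,374),.01),wray(T,f(292,441),.01))
print("green foot",wray(T,f(104,214),.01),ray("top",(180+583/2.85,130+358/2.85),.01))
E
```

```text
[[ 0.42996061 -0.04002684]
 [ 0.54118421 -0.05931843]
 [ 0.57408654  0.13680185]] 0.11288425733923593 0.19886108052005072
yaw -9.523600764411995 ctr [0.50202358 0.04838751]
foot [ 0.66132341 -0.24524744  0.01      ] edges [ 0.67613043 -0.21510187  0.01      ] [ 0.63329228 -0.22621687  0.01      ] [ 0.69209116 -0.25957917  0.01      ]
green foot [ 0.44307514 -0.29336248  0.01      ] [ 0.44437755 -0.29715691  0.01      ]
```

```bash
python3 -m pendant '[[[0,0,0],[-3.55,-2.47,1.77],1],[[0,0,0],[-3.55,-2.47,1.77],1],[[0,0,0],[-3.55,-2.47,1.77],1],[[0,0,0],[-3.55,-2.47,1.77],1],[[0,0,0],[0,0,0],1]]' 
python3 - <<'E'
from h import *
T=wT();np.save("T2.npy",T);im=save("wrist","w2")
cv2.imwrite("pics/w2b.png",cv2.resize(im[:,:,::-1],None,fx=1.4286,fy=1.4286,interpolation=3))
E
```

```text
t: 3.02
eef_pos: [0.6613, -0.2417, 0.1766]
eef_rot: [[-0.899, 0.437, -0.005], [0.437, 0.899, 0.002], [0.005, -0.001, -1.0]]
contact_force: [0.1, 0.8, -0.1]
grip_width: 0.998
```

View pics/w2b.png

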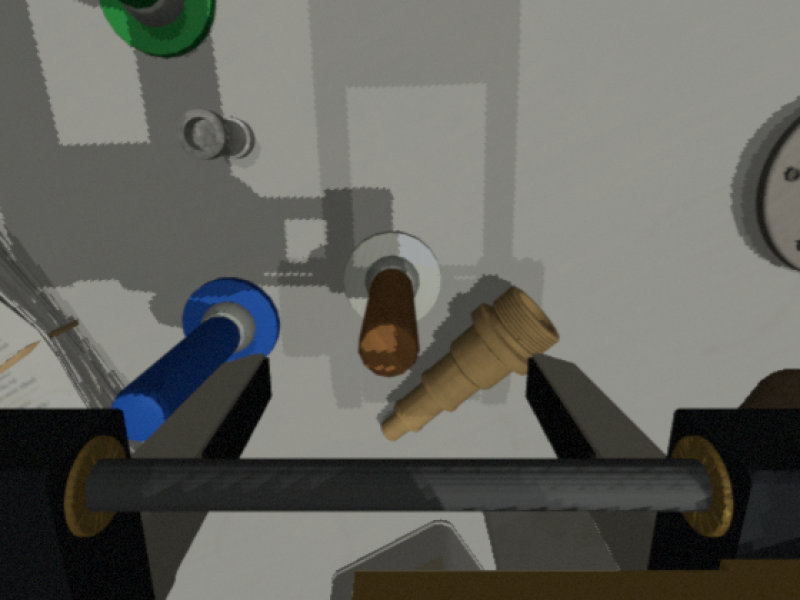

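```bash
python3 - <<'E'
from h import *
T=np.load("T2.npy");s=readout.state();R=np.array(s["eef_rot"]);p=np.array(s["eef_pos"]);print(s["t"],p)
for n,q,z in[("foot",(392,278),.01),("top",(388,348),.14)]:
    w=wray(T,(q[0]*.7,q[1]*.7),z);print(n,w,(R.T@(w-p)).round(4))
E
```

```text
3.075 [ 0.66162421 -0.2405174   0.17846174]
foot [ 0.66077776 -0.24631133  0.01      ] [-0.0023 -0.0056  0.1685]
top [ 0.66126805 -0.24665114  0.14      ] [-0.0025 -0.0057  0.0385]
```

```bash
python3 -m pendant '[[[0,0,0],[-0.24,-0.57,3.0],1],[[0,0,0],[0,0,3.0],1],[[0,0,0],[0,0,3.0],0.2],[[0,0,0],[0,0,0],-0.2],[[0,0,0],[0,0,0],-1],[[0,0,0],[0,0,0],-1],[[0,0,0],[0,0,0],-1],[[0,0,0],[0,0,0],-1]]' 60; python3 -m pendant '[[[0,0,0],[0,0,0],-1],[[0,0,0],[0,0,-1.0],-1],[[0,0,0],[0,0,-2.0],-1],[[0,0,0],[0,0,0],-1]]'
```

```text
t: 4.08
eef_pos: [0.6622, -0.2474, 0.091]
eef_rot: [[-0.9, 0.437, 0.001], [0.437, 0.9, -0.0], [-0.001, 0.0, -1.0]]
contact_force: [-0.1, -0.3, 0.2]
grip_width: 0.401
t: 4.58
eef_pos: [0.6637, -0.2481, 0.1241]
eef_rot: [[-0.9, 0.437, 0.005], [0.437, 0.9, -0.002], [-0.005, 0.0, -1.0]]
contact_force: [0.7, -0.2, -2.9]
grip_width: 0.295
```

```bash
python3 -m pendant '[[[0,0,0],[0,0,-3.8],-1],[[0,0,0],[2.05,1.2,-3.8],-1],[[0,0,0],[4,2.25,0],-1],[[0,0,0],[4,2.25,0],-1],[[0,0,0],[4,2.25,0],-1],[[0,0,0],[4,2.25,0],-1],[[0,0,0],[4,2.25,0],-1],[[0,0,0],[4,2.25,0],-1],[[0,0,0],[0,0,0],-1],[[0,0,0],[0,0,0],-1]]' 
python3 - <<'E'
from h import *
T=wT();np.save("T3.npy",T);s=readout.state();print(s["t"],s["eef_pos"]);im=save("wrist","w3");save("scene","sc3")
cv2.imwrite("pics/w3b.png",cv2.resize(im[:,:,::-1],None,fx=1.4286,fy=1.4286,interpolation=3))
E
```

```text
t: 5.82
eef_pos: [0.492, -0.0014, 0.1968]
eef_rot: [[-0.9, 0.436, 0.001], [0.436, 0.9, -0.001], [-0.001, 0.0, -1.0]]
contact_force: [0.6, 0.1, -2.1]
grip_width: 0.302
5.825 [ 0.49202984 -0.00139479  0.19684258]
```

View pics/w3b.png

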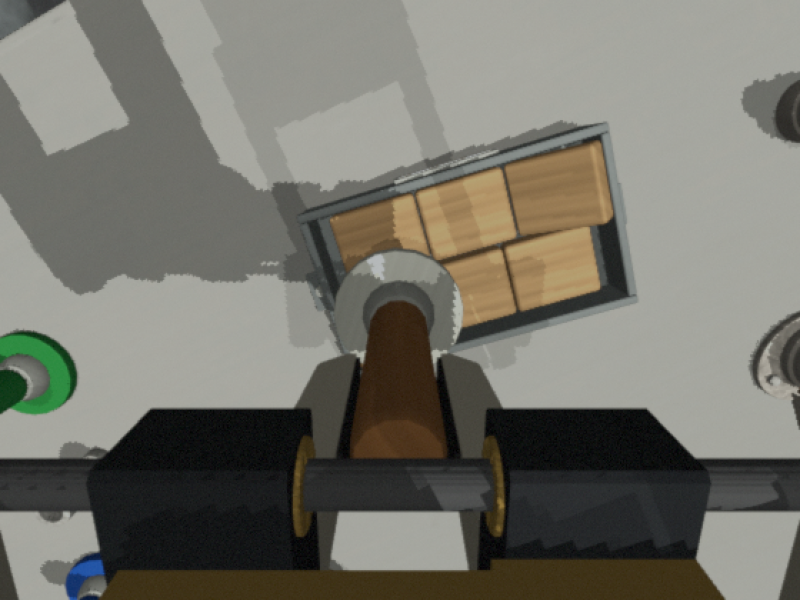

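```bash
python3 - <<'E'
from h import *
T=np.load("T3.npy");f=lambda p:(p[0]*.7,p[1]*.7)
C=np.array([wray(T,f(p),.042)[:2] for p in [(301,213),(606,123),(637,299)]])
print(C,np.linalg.norm(C[0]-C[1]),np.linalg.norm(C[1]-C[2]))
e=C[1]-C[0];a=np.arctan2(-e[0],e[1]);c=(C[0]+C[2])/2;u=np.array([-np.sin(a),np.cos(a)])
print("yaw",np.degrees(a),"ctr",c)
s=readout.state();R=np.array(s["eef_rot"]);p=s["eef_pos"]
ft=wray(T,f((398,301)),.117);print("foot",ft)
for k in(-.05,.05):
    t=c+k*u;d=R.T@np.r_[t-p[:2],0];print(t,"rel TCP",d.round(4),"rel foot",(R.T@np.r_[t-ft[:2],0]).round(4))
E
```

```text
[[ 0.42619894 -0.03845672]
 [ 0.45984795  0.15494308]
 [ 0.5748822   0.13650383]] 0.19630521608896123 0.1165027226915601
yaw -9.86990761127482 ctr [0.50054057 0.04902356]
foot [0.48628881 0.00131653 0.117     ]
[ 4.91969989e-01 -2.36418139e-04] rel TCP [ 0.001   0.0015 -0.    ] rel foot [-0.0058  0.0011  0.    ]
[0.50911116 0.09828353] rel TCP [ 0.0286  0.0976 -0.    ] rel foot [ 0.0219  0.0972 -0.    ]
```

```bash
python3 -m pendant '[[[0,0,0],[0,0,2.3],-1],[[0,0,0],[0,0,2.3],-1],[[0,0,0],[0,0,0.5],-1],[[0,0,0],[0,0,0.5],-1],[[0,0,0],[0,0,0.5],-1]]';  python3 -m pendant '[[[0,0,0],[0,0,0.5],-1],[[0,0,0],[0,0,0.5],-1]]'
```

```text
t: 6.55
eef_pos: [0.4925, -0.0016, 0.1361]
eef_rot: [[-0.9, 0.437, 0.002], [0.437, 0.9, -0.0], [-0.002, 0.0, -1.0]]
contact_force: [-0.2, -0.6, -2.5]
grip_width: 0.293
t: 6.8
eef_pos: [0.4919, -0.0013, 0.1253]
eef_rot: [[-0.9, 0.437, 0.0], [0.437, 0.9, -0.0], [-0.0, 0.0, -1.0]]
contact_force: [-0.0, -0.2, -3.3]
grip_width: 0.295
```

```bash
python3 -m pendant '[[[0,0,0],[0,0,0.4],-1],[[0,0,0],[0,0,0.4],-1]]';  python3 -m pendant '[[[0,0,0],[0,0,0.3],-1],[[0,0,0],[0,0,0.2],-1]]'; python3 - <<'E'
from h import *
T=wT();np.save("T4.npy",T);s=readout.state();print(s["t"],s["eef_pos"]);im=save("wrist","w4")
cv2.imwrite("pics/w4b.png",cv2.resize(im[:,:,::-1],None,fx=1.4286,fy=1.4286,interpolation=3))
E
```

```text
t: 7.05
eef_pos: [0.4917, -0.0013, 0.1171]
eef_rot: [[-0.9, 0.436, 0.0], [0.436, 0.9, -0.0], [-0.0, -0.0, -1.0]]
contact_force: [-0.5, -0.3, -2.3]
grip_width: 0.295
t: 7.3
eef_pos: [0.4926, -0.0014, 0.1143]
eef_rot: [[-0.9, 0.436, 0.002], [0.436, 0.9, -0.0], [-0.002, 0.001, -1.0]]
contact_force: [-8.2, 1.0, 20.6]
grip_width: 0.295
7.3 [ 0.49262252 -0.00137427  0.11432818]
```

View pics/w4b.png

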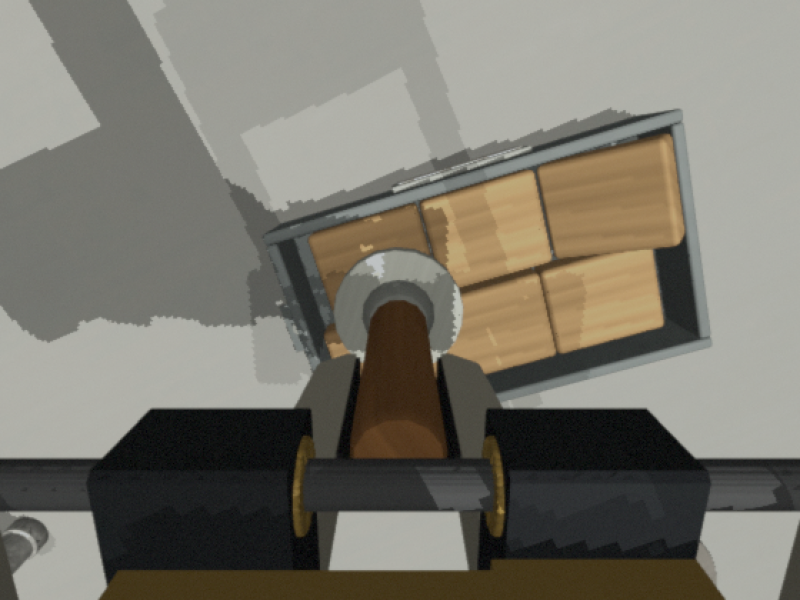

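```bash
python3 -m pendant '[[[0,0,0],[0,0,0.15],-1],[[0,0,0],[0,0,0],-1]]'; python3 -m pendant '[[[0,0,0],[0,0,-2],-1],[[0,0,0],[0,0,-3.0],-1],[[0,0,0],[0,0,-3.15],-1],[[0,0,0],[1.45,4.8,0],-1],[[0,0,0],[1.45,4.8,0],-1],[[0,0,0],[0,0,0],-1]]'; python3 - <<'E'
from h import *
T=wT();np.save("T5.npy",T);s=readout.state();print(s["t"],s["eef_pos"]);im=save("wrist","w5")
cv2.imwrite("pics/w5b.png",cv2.resize(im[:,:,::-1],None,fx=1.4286,fy=1.4286,interpolation=3))
E
```

```text
t: 7.6
eef_pos: [0.4934, -0.0014, 0.1143]
eef_rot: [[-0.9, 0.436, 0.004], [0.436, 0.9, -0.001], [-0.004, 0.001, -1.0]]
contact_force: [-6.3, 1.9, 19.4]
grip_width: 0.294
t: 8.35
eef_pos: [0.5075, 0.1007, 0.1923]
eef_rot: [[-0.901, 0.433, 0.0], [0.433, 0.901, 0.001], [0.0, 0.001, -1.0]]
contact_force: [0.3, -0.7, -3.8]
grip_width: 0.291
8.35 [0.50753087 0.10067186 0.19233373]
```

View pics/w5b.png

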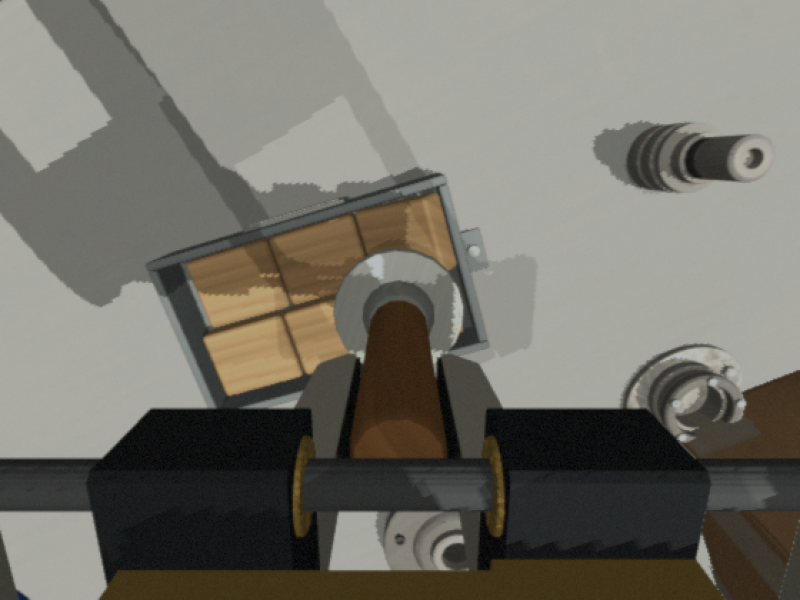

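```bash
python3 -m pendant '[[[0,0,0],[-0.3,-0.25,2.0],-1],[[0,0,0],[0,0,2.0],-1],[[0,0,0],[0,0,0.5],-1],[[0,0,0],[0,0,0.5],-1],[[0,0,0],[0,0,0.5],-1],[[0,0,0],[0,0,0.5],-1]]';  python3 -m pendant '[[[0,0,0],[0,0,0.5],-1],[[0,0,0],[0,0,0.5],-1]]';  python3 -m pendant '[[[0,0,0],[0,0,0.4],-1],[[0,0,0],[0,0,0.3],-1],[[0,0,0],[0,0,0.1],-1],[[0,0,0],[0,0,0.1],-1],[[0,0,0],[0,0,0],-1]]'
```

```text
t: 9.15
eef_pos: [0.5095, 0.0941, 0.1327]
eef_rot: [[-0.9, 0.437, 0.001], [0.437, 0.9, 0.0], [-0.001, 0.0, -1.0]]
contact_force: [-0.3, -0.1, -2.7]
grip_width: 0.293
t: 9.4
eef_pos: [0.5091, 0.0943, 0.1221]
eef_rot: [[-0.9, 0.437, 0.0], [0.437, 0.9, 0.0], [-0.0, 0.0, -1.0]]
contact_force: [0.0, -0.2, -3.2]
grip_width: 0.293
t: 10.02
eef_pos: [0.5097, 0.0942, 0.1144]
eef_rot: [[-0.9, 0.437, 0.001], [0.437, 0.9, 0.0], [-0.001, 0.001, -1.0]]
contact_force: [-2.4, -0.1, 6.6]
grip_width: 0.295
```

```bash
python3 -m pendant '[[[0,0,0],[0,0,0.15],-1],[[0,0,0],[0,0,0],-1]]'; python3 -m pendant '[[[0,0,0],[0,0,-2.0],-1],[[0,0,0],[0,0,-3.5],-1],[[0,0,0],[0,0,-3.15],-1],[[0,0,0],[-3.3,-3.6,0],-1],[[0,0,0],[-3.3,-3.6,0],-1],[[0,0,0],[-3.3,-3.6,0],-1],[[0,0,0],[-3.3,-3.6,0],-1],[[0,0,0],[-3.3,-3.6,0],-1],[[0,0,0],[0,0,0],-1],[[0,0,0],[0,0,0],-1]]'; python3 - <<'E'
from h import *
s=readout.state();print(s["t"],s["eef_pos"])
a=save("top","top6")[180:280,180:320];im=save("wrist","w6")
cv2.imwrite("pics/w6b.png",np.hstack([cv2.resize(a[:,:,::-1],(392,280),interpolation=3),cv2.resize(im[:,:,::-1],(400,300))[:280]]))
E
```

```text
t: 10.28
eef_pos: [0.5104, 0.0943, 0.1144]
eef_rot: [[-0.9, 0.437, 0.003], [0.437, 0.9, 0.0], [-0.003, 0.001, -1.0]]
contact_force: [-4.8, 0.3, 14.5]
grip_width: 0.293
t: 11.52
eef_pos: [0.5786, -0.1396, 0.1977]
eef_rot: [[-0.899, 0.437, -0.001], [0.437, 0.899, 0.001], [0.001, 0.0, -1.0]]
contact_force: [-0.5, 1.3, -2.6]
grip_width: 0.298
11.525 [ 0.57860432 -0.1395574   0.19765584]
```

View pics/w6b.png

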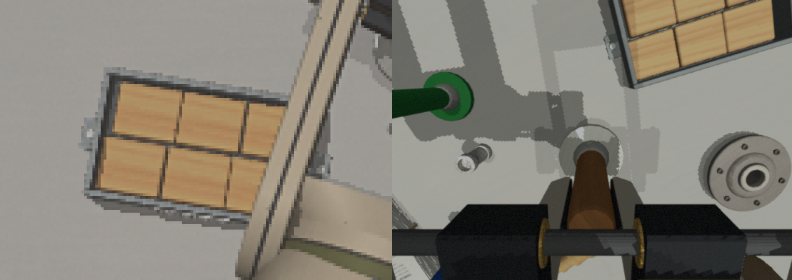

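```bash
python3 - <<'E'
import cv2
a=cv2.imread("pics/w6.png")[0:140,280:560];cv2.imwrite("pics/w6c.png",cv2.resize(a,None,fx=2.8,fy=2.8,interpolation=3))
E
```

```text
(no output)
```

View pics/w6c.png

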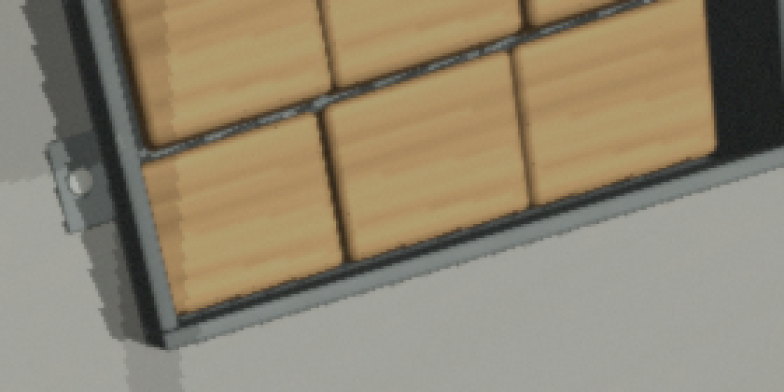

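```bash
python3 -m pendant '[[[0,0,0],[0,0,3.5],-1],[[0,0,0],[0,0,3.5],-1],[[0,0,0],[0,0,2.5],-1],[[0,0,0],[0,0,0.6],-1],[[0,0,0],[0,0,0.3],-1],[[0,0,0],[0,0,0.2],-1],[[0,0,0],[0,0,0],-1]]'
```

```text
t: 12.5
eef_pos: [0.5796, -0.1399, 0.0934]
eef_rot: [[-0.9, 0.436, 0.001], [0.436, 0.9, -0.0], [-0.002, 0.0, -1.0]]
contact_force: [0.3, 0.6, -3.2]
grip_width: 0.295
```

```bash
python3 -m pendant '[[[0,0,0],[0,0,0.1],-1],[[0,0,0],[0,0,0.1],-1],[[0,0,0],[0,0,0],-1]]'; python3 -m pendant '[[[0,0,0],[0,0,0.1],-1],[[0,0,0],[0,0,0],-1]]'
```

```text
t: 12.88
eef_pos: [0.579, -0.1398, 0.0904]
eef_rot: [[-0.9, 0.437, 0.0], [0.437, 0.9, -0.0], [-0.0, 0.0, -1.0]]
contact_force: [0.0, -0.5, -2.1]
grip_width: 0.294
t: 13.12
eef_pos: [0.5793, -0.14, 0.0904]
eef_rot: [[-0.9, 0.437, 0.001], [0.437, 0.9, -0.0], [-0.001, 0.0, -1.0]]
contact_force: [-4.1, 1.2, 5.2]
grip_width: 0.294
```

```bash
python3 -m pendant '[[[0,0,0],[0,0,0],-0.2],[[0,0,0],[0,0,0],0.2],[[0,0,0],[0,0,0],0.6],[[0,0,0],[0,0,0],1],[[0,0,0],[0,0,0],1],[[0,0,0],[0,0,0],1],[[0,0,0],[0,0,0],1],[[0,0,0],[0,0,-2],1],[[0,0,0],[0,0,-5],1],[[0,0,0],[0,0,-5],1],[[0,0,0],[0,0,-4],1],[[0,0,0],[-2,2,0],1],[[0,0,0],[-4,4,0],1],[[0,0,0],[0,0,0],1]]'; python3 - <<'E'
from h import *
T=wT();np.save("T7.npy",T);s=readout.state();print(s["t"],s["eef_pos"]);im=save("wrist","w7")
cv2.imwrite("pics/w7b.png",cv2.resize(im[:,:,::-1],None,fx=1.4286,fy=1.4286,interpolation=3))
E
```

```text
t: 14.88
eef_pos: [0.6608, -0.1104, 0.2478]
eef_rot: [[-0.901, 0.435, -0.002], [0.435, 0.901, 0.001], [0.003, 0.0, -1.0]]
contact_force: [-0.5, -0.4, 0.0]
grip_width: 0.999
14.875 [ 0.66080747 -0.11035716  0.2477561 ]
```

View pics/w7b.png

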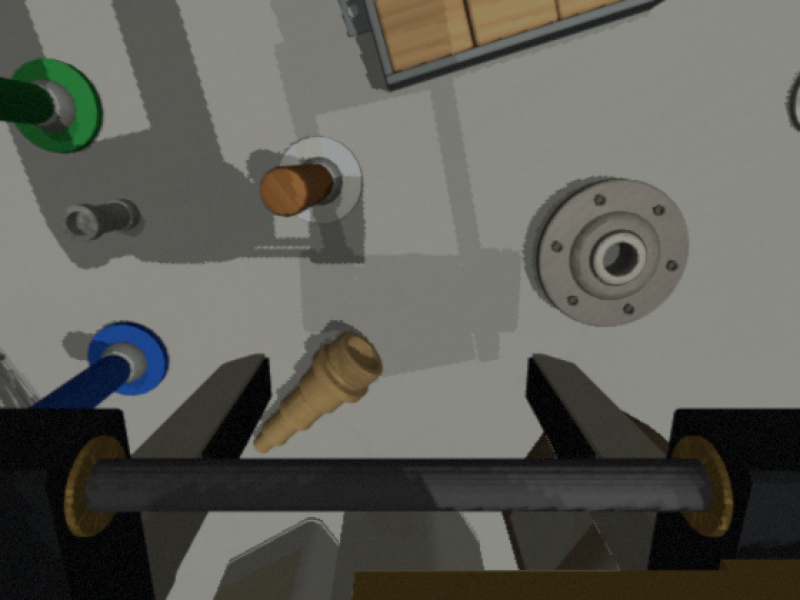

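```bash
python3 -m pendant '[[[0,0,0],[5.3,1.8,0],1],[[0,0,0],[5.3,1.8,0],1],[[0,0,0],[5.3,1.8,0],1],[[0,0,0],[4,1.8,0],1],[[0,0,0],[0,0,0],1],[[0,0,0],[0,0,0],1]]'; python3 - <<'E'
from h import *
T7=np.load("T7.npy");print(wray(T7,(322*.7,180*.7),.01),wray(T7,(285*.7,191*.7),.14))
T=wT();im=save("wrist","w8");np.save("T8.npy",T)
cv2.imwrite("pics/w8b.png",cv2.resize(im[:,:,::-1],None,fx=1.4286,fy=1.4286,interpolation=3))
for r in finder.masks_of("block_a","wrist"):
    m=r["mask"].astype(np.uint8);c=max(cv2.findContours(m,0,1)[0],key=cv2.contourArea)
    q=np.array([wray(T,p,.024)[:2]*1000 for p in c[:,0]],np.float32);b=cv2.minAreaRect(q);print(round(r["score"],2),r["rect"],np.round(b[0]),np.round(b[1]),round(b[2],1))
E
```

```text
t: 15.68
eef_pos: [0.5116, 0.0391, 0.2509]
eef_rot: [[-0.9, 0.437, 0.003], [0.437, 0.9, -0.001], [-0.003, 0.001, -1.0]]
contact_force: [0.5, 0.2, -0.0]
grip_width: 0.999
[ 0.57999689 -0.13812227  0.01      ] [ 0.57986447 -0.13897692  0.14      ]
0.94 [296.4, 99.9, 64.0, 57.8] [486. 115.] [62. 51.] 80.7
0.79 [203.3, 175.9, 62.6, 57.9] [515. -20.] [63. 54.] 81.1
0.37 [176.9, 89.0, 203.3, 156.3] [502.  48.] [224. 130.] 80.5
```

View pics/w8b.png

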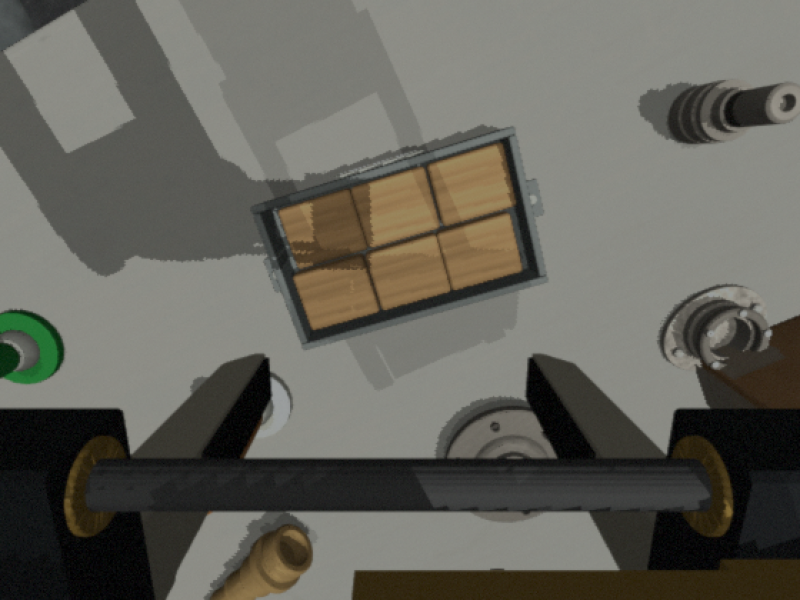

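```bash
python3 -c "
from station import ticket
print(ticket.finish_job())"
```

```text
the job is handed in; nothing more can be done
None
```

I tamped both propped blocks flat, first block_b and then block_a, and stood the tamper upright on the bench outside the bin. The job is handed in at about 16 s of the 51 s allowed; no verdict was reported.

- **Blocks:** in the last wrist view all six lie inside the bin below the rim. The two tamped ones measure 62 x 51 mm and 63 x 54 mm at the 24 mm top height, against a nominal 60 x 50 mm.
- **Tamper:** I set it down at about (0.58, -0.14). Its foot and handle top line up vertically to within about 1 mm, and the gripper is open and clear of it.
- **Forces:** the wrist force read at most about 22 N at the readings I took, which were at the end of each move only. I did not see the peaks while the blocks were dropping.
- **Look-alikes:** I kept clear of the blue and green tampers, and they were still standing in the last views that showed them.
- **Disagreement:** my first scene-camera estimate of the tamper's position was about 14 mm off the top camera's. The wrist camera agreed with the top camera to within about 4 mm, so I used the wrist estimate.

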